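# Load two specimen cups into the sprung cup lift

## Task

Load the sprung cup lift on the desk with the two specimen cups that stand near the front of the desk, one lidded and one open: set the lidded cup upright on its platform and let go so that it sinks, then stand the open cup upright on top of the lidded one and let go so that both sink into the cage as one straight stack. Lower the cups on gently rather than dropping them in, never tip them over, and leave the stamp and the stapler where they are.

Things in the scene. Friction and masses are not known exactly. Their poses are not given: they have to be found in the camera images.
- lift_rim (a point): centre of the round mouth of the cup lift, a fixed cage 146 mm tall standing on the desk (this point is at its top, 146 mm above the desk). A dark round foot 128 mm across, eight thin upright guide rods, two thicker spring tubes (outer edges of their caps 58 mm from the axis) and at the top a dark flared collar, 90 mm across outside, about 83 mm clear at the lip, narrowing to 67 mm clear within 14 mm; the bore between the rods is 67 mm across. z points up along the bore
- platform_top (a point): centre of the top face of the lift's sprung platform, a grey disc 64 mm across inside the cage. Empty, it stands 16 mm below the rim (130 mm above the desk)
- platform (a joint): how far the sprung platform has sunk, m: 0 empty (up), at most 0.110. The spring gives about 15 N/m, with hardly any preload, and is damped: a cup that is let go sinks smoothly to rest in about a second, the lidded cup by 40 to 60 mm (its lid is then within about 10 mm of the rim), both cups together by 70 to 105 mm
- lidded_cup_mid (a point): centre (half-way up) of the lidded specimen cup: a clear plastic cup with a flat white screw lid, 58 mm across and 65 mm tall, about 80 g. The lid is its top 14 mm; this point is 32.5 mm above its underside, z up. Grasp it across 55 to 58 mm. It stands loose on the near part of the desk, to the right of the lift; other lidded cups farther off belong to the room
- open_cup_mid (a point): centre (half-way up) of the open cup: whitish clear cup without a lid, hollow, with ridges round its upper part, 57 mm across at the top, about 51 mm at the foot, 63 mm tall, about 60 g. This point is 31.5 mm above its underside, z up. Grasp it across the outside, about 57 mm. It stands loose to the right of the lift, on the near part of the desk beside the lidded cup; the two may have changed places, and cups farther off belong to the room
- number_stamp: bystander: red hand stamp 41 x 60 x 92 mm, loose on the desk, origin under its centre
- stapler: bystander: grey and black stapler 37 x 133 x 54 mm, loose on the desk, origin under its centre
Not all that is in view belongs to the job. What is shaped like the part that bears lidded_cup_mid but turquoise is not meant.

How it is judged:
By the outcome, as a careful person would: the job done as asked, in the order asked, and still so for the second after the job is handed in, with the robot touching nothing.
It also fails if it takes over 58 s, if anything falls off the work surface, if the arm or the gripper's body presses on something with over 40 N, if the wrist force passes 120 N, or if a joint passes its speed limit or range.

## Robot

A 6-joint arm with a two-finger parallel gripper is mounted at the origin on a cart in front of the work surface, level with it; the furniture and walls round the work are solid. World frame = base frame: x ahead of the robot, y to its left, z up, the work surface at z = 0. Lengths are in m, angles in rad, forces in N, time in s.
With the tool pointing down it reaches from about 0.35 to 0.775 m from the base axis. Payload 5.5 kg.
Tool frame: the origin (TCP) lies at the very end of the fingers, on their centre line; the grasp point (between the pads) lies env.pinch_z behind it (env.pinch_z is the distance from the TCP to the grasp point, in m); z points along the fingers, y is the line along which they close (so a half turn about z gives the same grasp; the last joint's range is limited). The gripper opens to 85 mm and grips with 20 to 120 N. Pads are 22 mm wide; open, the fingers measure 114 mm over their backs; the gripper's body (76 mm by 85 mm) begins 54 mm behind the grasp point. The pads swing forward as they close: fully open they stand 13 mm farther back than shut.
Start: joints at [-1.363, 0.313, 0.046, 1.304, 0, 1.431], TCP at [0.196, -0.541, 0.209] pointing down, gripper open.
Joint ranges: [-2.76, 2.76], [-0.86, 1.69], [-1.03, 1.26], [-2.2, 2.34], [-1.47, 1.5], [-3.14, 3.14]. Speed limits (rad/s): [2.57, 2.57, 3.14, 3.14, 3.14, 3.14].

## Interface

Orientations are given as a unit quaternion [w, x, y, z].
In Python, from workcell import env, eyes gives the robot as it stands.
- The arm moves only by the shell command python3 -m jog 'ROWS' [FORCE]. ROWS is JSON, one flat list of numbers, 7 for each row, row after row: the shift along the world's x, y, z as a fraction of full scale, then the turn, a rotation vector about the world's x, y, z as a fraction of full scale, then the opening, from -1 (shut) to 1 (fully open), so that 0 is half open. A call has 1 to 12 rows; each row is the pose to reach, as a shift and turn from the pose commanded when the call began, turning the shorter way round; what a row does not reach only later rows make up. Full scale, the value 1, is 20 cm for a shift and pi rad for a turn. A row lasts 1/12 s, in which the tool goes at most 41.7 mm and 7.16 degrees, less where a joint would pass 70% of its speed; a pose out of reach is approached as far as the arm can. A call with a number of a shift or a turn outside -1 to 1 is refused whole. A call with a gripper value outside its range is refused whole. The fingers move at their own pace and stop on an object; FORCE is the grip in N (left out, the last holds). Time passes only in rows, so rows that repeat a pose let the fingers close. It gives the time, the measured TCP pose, the force, the opening and the grip force at its end, in the units of the state.
- env.get_state(): the state, without advancing time (a new reading comes with each control period).
- eyes.read_camera(name): name is "scene" or "top"; returns (picture, depth): 480x640x3 uint8, red, green, blue; 480x640 float32, m along the optical axis (not along the pixel's ray), 0 where there is no reading.
- eyes.calibration(name): a dict with "fx", "fy", "cx", "cy" (pixels), "R" (3x3) and "t" (3): a world point X has camera coordinates R X + t. Camera axes: x right, y down, z forward; pixel columns grow to the right and rows downward; lengths in m; the calibration is good to about 2 mm. A picture is of the moment at which its call begins. calibration takes no time and is no camera call.
- env.hand_in(): hands the job in; it is judged then, once.
The state is a dict: "clock": time; "joint_pos": joint angles; "qvel": joint speeds; "tau": joint torques, N m; "tcp_pos": TCP position; "orientation": TCP orientation; "wrist_force": force on the tool from outside, world axes, zero at the start; "ft_torque": the same for the moment, N m; "finger_gap": finger opening in m; "grip_force": force on a finger pad.
Only numpy, scipy, OpenCV 4.12 (cv2) and the standard library are available. Lean on these libraries where they do the work, as an engineer would, in place of code of your own. Each camera call takes 0.05 s, during which the arm holds its last target. There are 200 camera calls.

## Working session

There is one attempt and no reset: what is moved stays moved. The work goes in short steps, Python scripts to look and compute and a shell command to move; the robot and the scene stay as the last step left them, time stands still between calls to the robot, and variables do not carry over. Pictures are saved under pics/ and viewed, at most 10 in all, crops included, and the job is handed in when it is done.

```bash
mkdir -p pics; ls; python3 - <<'E'
from workcell import env, eyes
import cv2, numpy as np
for n in ("scene","top"):
    p,d=eyes.read_camera(n); cv2.imwrite(f"pics/{n}0.png",p[:,:,::-1]); np.savez(f"{n}0.npz",p=p,d=d)
    c=eyes.calibration(n); R=np.array(c["R"]);t=np.array(c["t"]); print(n,c["fx"],c["fy"],c["cx"],c["cy"],R.round(3).tolist(),(-R.T@t).round(3))
print(env.get_state(),env.pinch_z)
E
```

```text
pics
scene 520.9783647058584 520.9783647058584 318.45958985438847 236.93064781746335 [[-0.916, -0.4, -0.017], [-0.26, 0.626, -0.735], [0.305, -0.669, -0.678]] [0.231 0.516 0.79 ]
top 497.931287896146 497.931287896146 321.97785969832256 242.4429701098721 [[-0.03, -0.999, -0.031], [-0.999, 0.031, -0.038], [0.039, 0.03, -0.999]] [ 0.498 -0.154  1.032]
{'clock': 0.1, 'joint_pos': array([-1.36260392e+00,  3.13939622e-01,  4.50790099e-02,  1.30363461e+00,
       -1.43686615e-05,  1.43119929e+00]), 'qvel': array([-0.00104013, -0.00195989,  0.00342581, -0.00095497, -0.00190135,
        0.00028215]), 'tau': array([ 3.78959201e-03, -4.81728280e+01,  2.99243170e+01,  1.27934132e-02,
       -2.05915008e-06,  1.24472797e-05]), 'tcp_pos': array([ 0.19585241, -0.54006928,  0.2081844 ]), 'orientation': array([-8.48702122e-04,  9.84918019e-01,  1.73019578e-01, -3.63084948e-05]), 'wrist_force': array([-0.6648877 ,  0.16554636,  0.41900453]), 'ft_torque': array([-0.0440365 , -0.03125952, -0.02950248]), 'grip_force': 0.0, 'finger_gap': 0.08559125484485018} 0.0187
```

View pics/scene0.png

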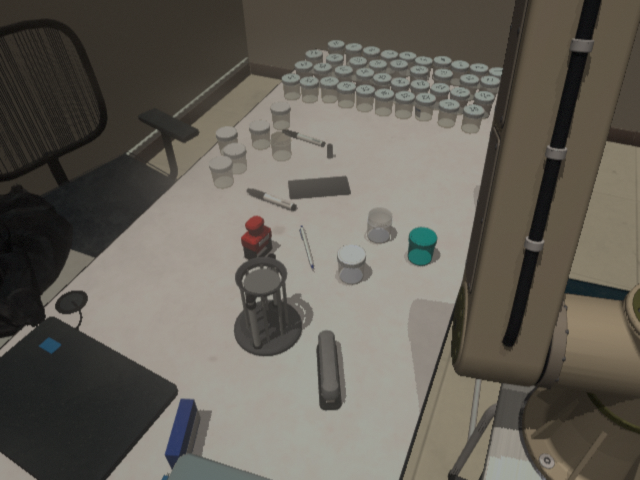

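View pics/top0.png

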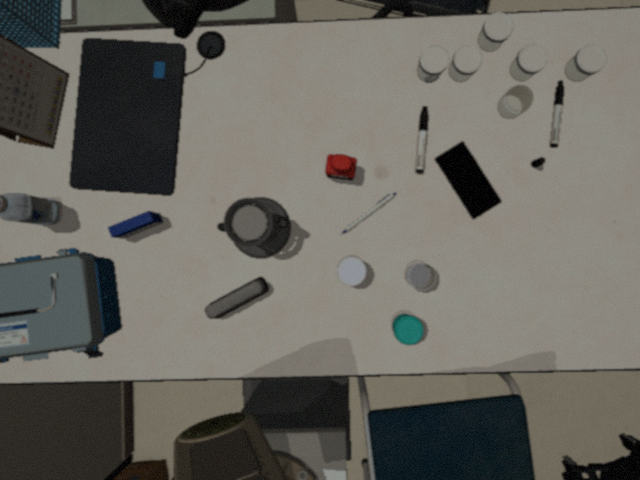

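The scene picture shows the lift rim at about (262,275), the white-lidded cup at (351,262), the open cup at (379,224), the turquoise decoy at (422,245), the stamp at (257,238) and the stapler at (329,370). In the top picture the lift is at (252,222), the lidded cup at (352,271), the open cup at (421,276), turquoise at (409,329), the stamp at (341,167) and the stapler at (237,298).

```bash
cat > h.py <<'E'
import numpy as np, cv2
from workcell import env, eyes
def cal(n):
    c=eyes.calibration(n); return c,np.array(c["R"]),np.array(c["t"])
def ray(n,u,v,z):
    c,R,t=cal(n); d=R.T@np.array([(u-c["cx"])/c["fx"],(v-c["cy"])/c["fy"],1]); o=-R.T@t
    return o+d*(z-o[2])/d[2]
def cloud(n,d):
    c,R,t=cal(n); v,u=np.mgrid[:480,:640]
    P=np.stack([(u-c["cx"])/c["fx"]*d,(v-c["cy"])/c["fy"]*d,d],-1)
    W=(P-t)@R; W[d==0]=np.nan; return W
E
python3 - <<'E'
from h import *
for n,w in (("top",{"lid":(352,271),"open":(421,276),"lift":(252,225),"teal":(409,329),"stamp":(341,167),"stapler":(237,298)}),("scene",{"lid":(351,257),"open":(379,220),"lift":(262,275),"teal":(422,240)})):
    f=np.load(n+"0.npz"); W=cloud(n,f["d"])
    for k,(u,v) in w.items():
        s=W[v-45:v+46,u-45:u+46].reshape(-1,3); 
        c0=W[v,u]; print(n,k,"px",c0.round(3), "ray", ray(n,u,v,{"lift":.146,"lid":.065,"open":.063}.get(k,.06)).round(3))
        r=np.hypot(s[:,0]-c0[0],s[:,1]-c0[1])
        for lo,hi in ((.02,.05),(.05,.058),(.058,.064),(.064,.075),(.12,.135),(.135,.155)):
            m=(s[:,2]>lo)&(s[:,2]<hi)&(r<.07)
            if m.sum()>15: 
                q=s[m]; (cc,rr)=cv2.minEnclosingCircle(q[:,:2].astype(np.float32)); print("   z",lo,hi,m.sum(),"mean",q.mean(0).round(4),"circ",np.round(cc,4),round(rr,4))
p=np.load("top0.npz")["p"]; big=cv2.resize(p[150:350,180:480],None,fx=2.6,fy=2.6,interpolation=cv2.INTER_CUBIC); cv2.imwrite("pics/topz.png",np.clip(big[:,:,::-1]*1.3,0,255))
E
```

```text
top lid px [ 0.479 -0.182  0.064] ray [ 0.479 -0.182  0.065]
   z 0.058 0.064 538 mean [ 0.4783 -0.1793  0.0618] circ [ 0.4784 -0.1792] 0.0287
   z 0.064 0.075 127 mean [ 0.4794 -0.1799  0.065 ] circ [ 0.4789 -0.179 ] 0.0283
top open px [ 0.463 -0.324  0.003] ray [ 0.465 -0.314  0.063]
   z 0.02 0.05 135 mean [ 0.463  -0.3226  0.0369] circ [ 0.4649 -0.316 ] 0.0286
   z 0.05 0.058 69 mean [ 0.4671 -0.3139  0.0536] circ [ 0.4649 -0.3154] 0.0286
   z 0.058 0.064 53 mean [ 0.4623 -0.3149  0.0605] circ [ 0.465  -0.3161] 0.0268
top lift px [0.569 0.001 0.125] ray [ 0.568 -0.003  0.146]
   z 0.02 0.05 27 mean [ 0.5658 -0.0308  0.0354] circ [ 0.5736 -0.0154] 0.0348
   z 0.12 0.135 1033 mean [0.574  0.0062 0.1287] circ [0.5712 0.0033] 0.0559
   z 0.135 0.155 857 mean [0.5749 0.008  0.1419] circ [0.5737 0.0049] 0.0568
top teal px [ 0.363 -0.288  0.06 ] ray [ 0.363 -0.288  0.06 ]
   z 0.02 0.05 24 mean [ 0.3773 -0.2693  0.0295] circ [ 0.3689 -0.2771] 0.0265
   z 0.05 0.058 25 mean [ 0.374  -0.2759  0.0548] circ [ 0.3638 -0.282 ] 0.0284
   z 0.058 0.064 582 mean [ 0.3626 -0.2844  0.0618] circ [ 
[... 1649 characters left out ...]
119 0.0696] circ [0.5727 0.0044] 0.0393
   z 0.12 0.135 927 mean [0.5731 0.0056 0.1303] circ [0.5712 0.0135] 0.0475
   z 0.135 0.155 830 mean [ 0.5782 -0.0012  0.1429] circ [0.5729 0.0038] 0.057
scene teal px [ 0.36  -0.274  0.063] ray [ 0.36  -0.278  0.06 ]
   z 0.02 0.05 239 mean [ 0.3582 -0.267   0.0348] circ [ 0.3611 -0.2836] 0.0264
   z 0.05 0.058 70 mean [ 0.3586 -0.2651  0.0538] circ [ 0.3589 -0.2787] 0.0274
   z 0.058 0.064 244 mean [ 0.3594 -0.2821  0.0624] circ [ 0.3609 -0.2865] 0.0299
   z 0.064 0.075 224 mean [ 0.363  -0.2865  0.0651] circ [ 0.3613 -0.286 ] 0.0286[ WARN:0@0.224] global loadsave.cpp:1063 imwrite_ Unsupported depth image for selected encoder is fallbacked to CV_8U.
```

View pics/topz.png

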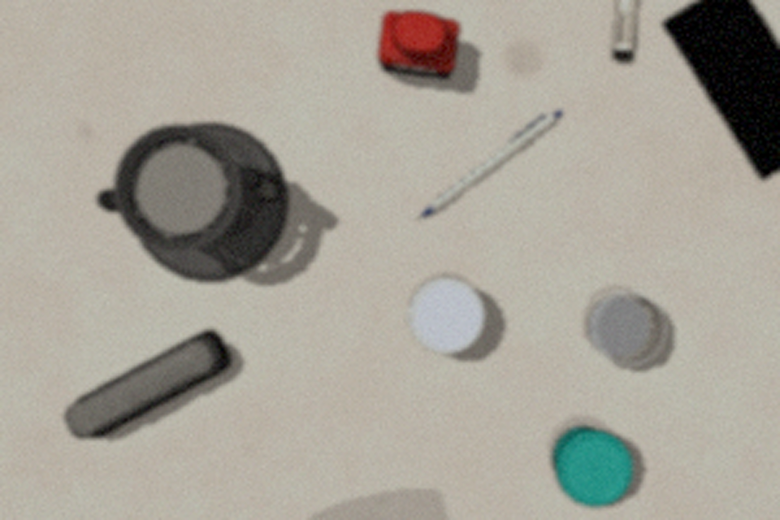

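The enlarged top view confirms the lift (platform disc near (182,188) in the crop), the white lid at (448,315), the open cup at (625,325), and free finger room along y at both cups. Lid centre ≈ (0.478,-0.180), open cup ≈ (0.465,-0.317), lift ≈ (0.573,0.005); sizes and heights agree with what is given. I'll set out now and refine the lift position at the same time.

```bash
python3 -m jog '[1,1,0,0,0,0,1, 1,1,0,0,0,0,1, 1,1,0,0,0,0,1, 1,1,0,0,0,0,1, 1,1,0,0,0,0,1, 1,1,0,0,0,0,1, 1,1,0,0,0,0,1, 1,1,0,0,0,0,1, 1,1,0,0,0,0,1]'
python3 - <<'E'
from h import *
for n in("top","scene"):
    f=np.load(n+"0.npz"); p=f["p"].astype(int); W=cloud(n,f["d"])
    r=np.hypot(W[...,0]-.573,W[...,1]-.005)
    m=((r<.06)&(np.abs(W[...,2]-.13)<.012)&(p.mean(-1)>85)).astype(np.uint8)
    m=cv2.morphologyEx(m,cv2.MORPH_CLOSE,np.ones((3,3)))
    k,l,s,c=cv2.connectedComponentsWithStats(m); i=1+s[1:,4].argmax()
    cs=max(cv2.findContours((l==i).astype(np.uint8),0,1)[0],key=cv2.contourArea)[:,0]
    P=np.array([ray(n,u,v,.13) for u,v in cs]); cc,rr=cv2.minEnclosingCircle(P[:,:2].astype(np.float32))
    print(n,s[i],"disc",cc,rr,"z",np.nanmedian(W[l==i][:,2]))
    m=(r<.063)&(W[...,2]>.138); q=W[m]; print(" caps box",cv2.minAreaRect(q[:,:2].astype(np.float32)), np.nanpercentile(q,[.5,99.5],axis=0).round(4).tolist())
E
```

```text
clock: 0.85
tcp_pos: [0.3969, -0.339, 0.2087]
orientation: [-0.0, 0.985, 0.175, -0.0]
wrist_force: [-0.4, -0.6, -0.8]
finger_gap: 0.0853
grip_force: 0.0
top [233 206  33  33 826] disc (0.57369065284729, 0.004906762391328812) 0.030352238565683365 z 0.12857676857436068
 caps box ((0.5741376876831055, 0.005903922021389008), (0.08781145513057709, 0.08789946883916855), 49.5964241027832) [[0.5304, -0.0495, 0.1381], [0.6171, 0.0605, 0.1479]]
scene [242 266  40  27 734] disc (0.5756572484970093, 5.373752355808392e-05) 0.034190330654382706 z 0.13029909171721862
 caps box ((0.5735942721366882, 0.003560371696949005), (0.08819878846406937, 0.08999872207641602), 48.79838943481445) [[0.5304, -0.0513, 0.1382], [0.6165, 0.0604, 0.1484]]
```

```bash
python3 -m jog '[0.41,0.8,-0.3,0,0,0,1, 0.41,0.8,-0.3,0,0,0,1, 0.41,0.8,-0.3,0,0,0,1, 0.41,0.8,-0.3,0,0,0,1, 0.41,0.8,-0.3,0,0,0,1, 0.41,0.8,-0.3,0,0,0,1, 0.41,0.8,-0.3,0,0,0,1, 0.41,0.8,-0.3,0,0,0,1]'
```

```text
clock: 1.52
tcp_pos: [0.4777, -0.1819, 0.1491]
orientation: [0.0, 0.985, 0.172, -0.0]
wrist_force: [0.8, 1.0, 0.1]
finger_gap: 0.0854
grip_force: 0.0
```

```bash
python3 -m jog '[0,0.01,-0.15,0,0,0,1, 0,0.01,-0.3,0,0,0,1, 0,0.01,-0.42,0,0,0,1, 0,0.01,-0.52,0,0,0,1, 0,0.01,-0.6,0,0,0,1, 0,0.01,-0.625,0,0,0,1, 0,0.01,-0.625,0,0,0,1]' && python3 -m jog '[0,0,0,0,0,0,0.6, 0,0,0,0,0,0,0.3, 0,0,0,0,0,0,-0.2, 0,0,0,0,0,0,-0.5, 0,0,0,0,0,0,-0.5, 0,0,0,0,0,0,-0.5]' 25
```

```text
clock: 2.1
tcp_pos: [0.4767, -0.1798, 0.0231]
orientation: [-0.001, 0.985, 0.172, -0.001]
wrist_force: [0.3, -0.3, -0.1]
finger_gap: 0.0856
grip_force: 0.0
clock: 2.6
tcp_pos: [0.4793, -0.1796, 0.0258]
orientation: [0.001, 0.985, 0.173, 0.001]
wrist_force: [-1.3, -0.1, 6.5]
finger_gap: 0.0551
grip_force: 25.7
```

```bash
python3 -m jog '[0,0,0.1,0,0,0,-0.5, 0,0,0.25,0,0,0,-0.5, 0,0,0.45,0,0,0,-0.5, 0,0,0.65,0,0,0,-0.5, 0,0,0.8,0,0,0,-0.5, 0,0,0.88,0,0,0,-0.5, 0,0,0.88,0,0,0,-0.5]' && python3 -m jog '[0.06,0.12,0,0,0,0,-0.5, 0.14,0.27,0,0,0,0,-0.5, 0.23,0.45,0,0,0,0,-0.5, 0.32,0.62,0,0,0,0,-0.5, 0.39,0.77,0,0,0,0,-0.5, 0.45,0.87,0,0,0,0,-0.5, 0.475,0.92,0,0,0,0,-0.5, 0.475,0.92,0,0,0,0,-0.5, 0.475,0.92,0,0,0,0,-0.5]'
cat > look.py <<'E'
from h import *
import sys
tag,cx,cy=sys.argv[1],float(sys.argv[2]),float(sys.argv[3])
ims=[]
for n in("top","scene"):
    p,d=eyes.read_camera(n); np.savez(f"{n}_{tag}.npz",p=p,d=d)
    c,R,t=cal(n); q=R@np.array([cx,cy,.15])+t; u=int(q[0]/q[2]*c["fx"]+c["cx"]); v=int(q[1]/q[2]*c["fy"]+c["cy"])
    u0,v0=max(u-65,0),max(v-75,0); print(n,"crop origin",u0,v0)
    ims.append(cv2.resize(p[v0:v0+130,u0:u0+130],(390,390),interpolation=cv2.INTER_CUBIC))
cv2.imwrite(f"pics/{tag}.png",np.hstack(ims)[:,:,::-1]); s=env.get_state(); print(s["clock"],s["tcp_pos"],s["wrist_force"],s["finger_gap"])
E
python3 look.py over1 0.5735 0.005
```

```text
clock: 3.18
tcp_pos: [0.4805, -0.1798, 0.2052]
orientation: [0.003, 0.985, 0.173, 0.004]
wrist_force: [1.2, -0.4, -1.1]
finger_gap: 0.0546
grip_force: 27.2
clock: 3.93
tcp_pos: [0.5724, 0.0056, 0.199]
orientation: [0.0, 0.985, 0.174, -0.001]
wrist_force: [-0.5, -0.3, -0.8]
finger_gap: 0.0543
grip_force: 27.2
top crop origin 182 146
scene crop origin 195 198
4.0333 [0.5722457  0.00448223 0.19954801] [-0.22070203 -0.30145057 -0.94793994] 0.054459523216461796
```

View pics/over1.png

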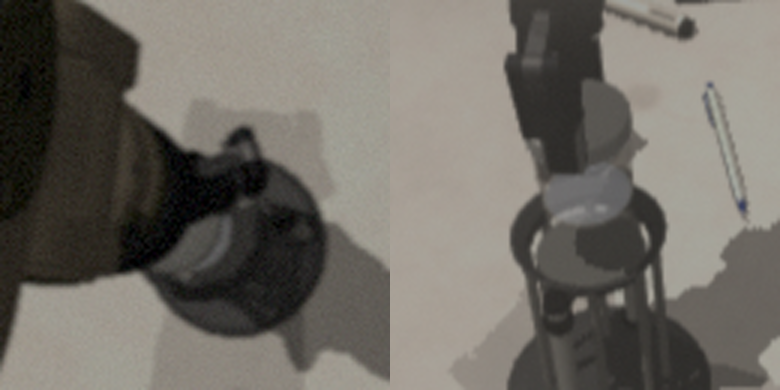

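The cup hangs upright in the fingers (crop right, lid near (607,125), clear body at (588,195)), directly over the platform. I'll measure its offset from the lift axis.

```bash
python3 - <<'E'
from h import *
from scipy.optimize import least_squares
f=np.load("scene_over1.npz"); W=cloud("scene",f["d"]); p=f["p"].astype(int)
r=np.hypot(W[...,0]-.573,W[...,1]-.005)
for lo,hi in((.172,.19),(.19,.205),(.226,.237),(.237,.246)):
    m=(r<.04)&(W[...,2]>lo)&(W[...,2]<hi)&(p.mean(-1)>75); q=W[m]
    if len(q)<10: continue
    print(lo,len(q),q.mean(0).round(4),cv2.minEnclosingCircle(q[:,:2].astype(np.float32)),np.nanpercentile(q,[1,99],axis=0).round(4).tolist())
    if hi<.23:
        s=least_squares(lambda c:np.hypot(q[:,0]-c[0],q[:,1]-c[1])-.0275,[.573,.005],loss="soft_l1",f_scale=.002); print(" fit",s.x,np.abs(s.fun).mean())
E
```

```text
0.172 168 [0.5604 0.0212 0.1835] ((0.5677118301391602, 0.008970226161181927), 0.02470862865447998) [[0.5453, -0.0023, 0.1746], [0.5864, 0.0297, 0.1899]]
 fit [0.57241336 0.00108238] 0.000760099660089113
0.19 198 [0.5589 0.0196 0.1978] ((0.5689531564712524, 0.006362000480294228), 0.026221949607133865) [[0.5445, -0.0078, 0.1901], [0.5872, 0.0302, 0.2049]]
 fit [0.57231278 0.0016788 ] 0.0007526234480276822
0.226 101 [0.5612 0.0075 0.2344] ((0.5638958215713501, 0.002386212581768632), 0.03485915809869766) [[0.5434, -0.0235, 0.2263], [0.5899, 0.032, 0.237]]
0.237 225 [ 0.5584 -0.002   0.2383] ((0.572371244430542, 0.005070234648883343), 0.03388696908950806) [[0.5436, -0.0225, 0.237], [0.5784, 0.0327, 0.2412]]
```

```bash
python3 -m jog '[0.005,0.005,-0.03,0,0,0,-0.5, 0.005,0.005,-0.07,0,0,0,-0.5, 0.005,0.005,-0.11,0,0,0,-0.5, 0.005,0.005,-0.15,0,0,0,-0.5, 0.005,0.005,-0.18,0,0,0,-0.5, 0.005,0.005,-0.205,0,0,0,-0.5, 0.005,0.005,-0.22,0,0,0,-0.5, 0.005,0.005,-0.23,0,0,0,-0.5, 0.005,0.005,-0.23,0,0,0,-0.5, 0.005,0.005,-0.23,0,0,0,-0.5]'; python3 look.py down1 0.5735 0.005
```

```text
clock: 4.87
tcp_pos: [0.5741, 0.0064, 0.1542]
orientation: [0.0, 0.985, 0.173, 0.0]
wrist_force: [0.3, -0.8, -0.2]
finger_gap: 0.0547
grip_force: 27.2
top crop origin 182 146
scene crop origin 195 198
4.9667 [0.57427471 0.0064049  0.1544238 ] [ 0.01693718  0.1229959  -1.60072152] 0.054448843233461997
```

View pics/down1.png

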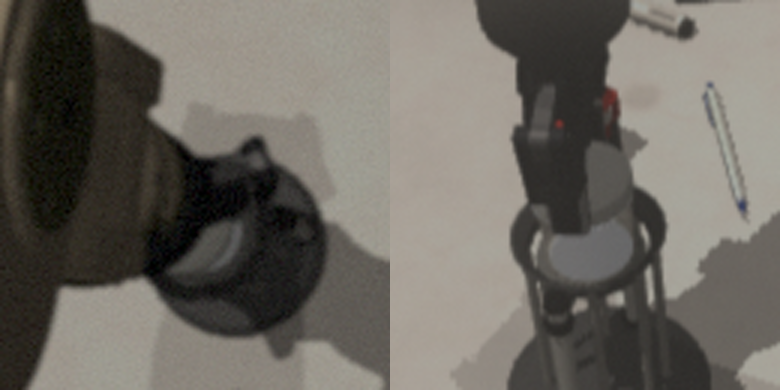

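The lower part of the cup sits centred in the collar (crop right, cup at (590,240) inside the ring (512–665)), and the fingertips are clear above the rim. Releasing.

```bash
python3 -m jog '[0,0,0,0,0,0,0, 0,0,0,0,0,0,0.4, 0,0,0,0,0,0,0.8, 0,0,0,0,0,0,1, 0,0,0,0,0,0,1, 0,0,0,0,0,0,1, 0,0,0.1,0,0,0,1, 0,0,0.3,0,0,0,1, 0,0,0.4,0,0,0,1, 0,0,0.4,0,0,0,1]' && python3 -m jog '[-0.05,-0.15,0,0,0,0,1, -0.15,-0.3,0,0,0,0,1, -0.25,-0.5,0,0,0,0,1, -0.3,-0.7,0,0,0,0,1, -0.4,-0.85,0,0,0,0,1, -0.45,-1,0,0,0,0,1, -0.45,-1,0,0,0,0,1, -0.45,-1,0,0,0,0,1, -0.45,-1,0,0,0,0,1]'; python3 look.py sunk1 0.5735 0.005
python3 - <<'E'
from h import *
for n in("top","scene"):
    f=np.load(n+"_sunk1.npz"); W=cloud(n,f["d"]); p=f["p"].astype(int)
    m=(np.hypot(W[...,0]-.573,W[...,1]-.005)<.036)&(W[...,2]>.11)&(p.mean(-1)>100); q=W[m]
    print(n,len(q),np.nanmedian(q,axis=0),cv2.minEnclosingCircle(q[:,:2].astype(np.float32)))
    A=np.c_[q[:,:2]-[.573,.005],np.ones(len(q))]; print("plane",np.linalg.lstsq(A,q[:,2],rcond=None)[0])
    s=(np.hypot(W[...,0]-.465,W[...,1]+.317)<.04)&(W[...,2]>.05)&(W[...,2]<.08); q=W[s]; print("open",len(q),cv2.minEnclosingCircle(q[:,:2].astype(np.float32)) if len(q)>3 else 0)
E
```

```text
clock: 5.8
tcp_pos: [0.5766, 0.0061, 0.2395]
orientation: [0.001, 0.985, 0.173, 0.004]
wrist_force: [0.8, 0.5, 0.6]
finger_gap: 0.0856
grip_force: 0.0
clock: 6.55
tcp_pos: [0.4839, -0.1934, 0.2337]
orientation: [-0.0, 0.985, 0.173, -0.0]
wrist_force: [-0.1, 1.1, 0.1]
finger_gap: 0.0854
grip_force: 0.0
top crop origin 182 146
scene crop origin 195 198
6.65 [ 0.48429593 -0.19256039  0.23382372] [-0.26379135 -0.10007174 -0.64484948] 0.08509054842452331
top 784 [0.57379999 0.00610465 0.14302708] ((0.573755145072937, 0.006586027797311544), 0.028801482170820236)
plane [-0.01121937  0.00899949  0.14297391]
open 0 0
scene 723 [0.57179571 0.00843614 0.14465859] ((0.5718597769737244, 0.006233439780771732), 0.03380332514643669)
plane [ 0.09445228 -0.12745416  0.14340339]
open 263 ((0.46267130970954895, -0.3185606598854065), 0.029608994722366333)
```

View pics/sunk1.png

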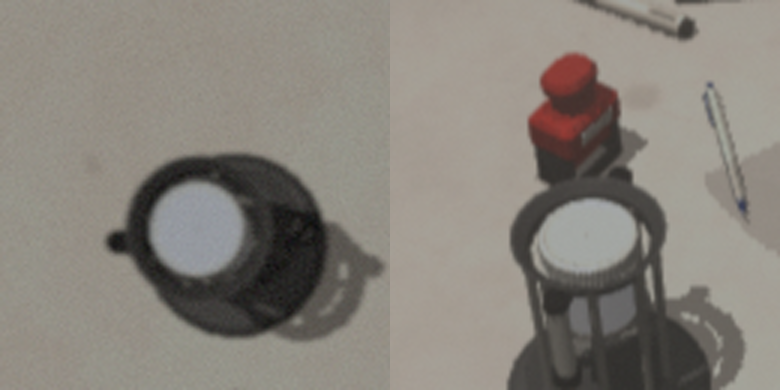

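The lidded cup has sunk level: the lid is at (197,228) in the top crop, centred at (0.574,0.006), at z ≈ 0.143. The stamp is undisturbed. Now the open cup.

```bash
python3 -m jog '[-0.1,-0.62,-0.4,0,0,0,1, -0.1,-0.62,-0.4,0,0,0,1, -0.1,-0.62,-0.4,0,0,0,1, -0.1,-0.62,-0.4,0,0,0,1, -0.1,-0.62,-0.4,0,0,0,1, -0.1,-0.62,-0.4,0,0,0,1, -0.1,-0.62,-0.4,0,0,0,1, -0.1,-0.62,-0.4,0,0,0,1]'
```

```text
clock: 7.32
tcp_pos: [0.465, -0.3164, 0.1551]
orientation: [0.0, 0.985, 0.174, 0.001]
wrist_force: [-0.3, 0.2, 0.5]
finger_gap: 0.0853
grip_force: 0.0
```

```bash
python3 -m jog '[0,0,-0.15,0,0,0,1, 0,0,-0.3,0,0,0,1, 0,0,-0.42,0,0,0,1, 0,0,-0.52,0,0,0,1, 0,0,-0.6,0,0,0,1, 0,0,-0.65,0,0,0,1, 0,0,-0.65,0,0,0,1, 0,0,-0.65,0,0,0,1]' && python3 -m jog '[0,0,0,0,0,0,0.6, 0,0,0,0,0,0,0.3, 0,0,0,0,0,0,-0.2, 0,0,0,0,0,0,-0.5, 0,0,0,0,0,0,-0.5, 0,0,0,0,0,0,-0.5, 0,0,0,0,0,0,-0.5]' 25
```

```text
clock: 7.98
tcp_pos: [0.4645, -0.3171, 0.0247]
orientation: [0.0, 0.985, 0.174, 0.0]
wrist_force: [0.4, -0.1, 1.2]
finger_gap: 0.0853
grip_force: 0.0
clock: 8.57
tcp_pos: [0.4649, -0.3181, 0.0259]
orientation: [0.001, 0.985, 0.173, 0.001]
wrist_force: [-0.9, 1.8, 6.7]
finger_gap: 0.0537
grip_force: 25.3
```

```bash
python3 -m jog '[0,0,0.08,0,0,0,-0.5, 0,0,0.2,0,0,0,-0.5, 0,0,0.38,0,0,0,-0.5, 0,0,0.55,0,0,0,-0.5, 0,0,0.72,0,0,0,-0.5, 0,0,0.85,0,0,0,-0.5, 0,0,0.95,0,0,0,-0.5, 0,0,0.95,0,0,0,-0.5]' && python3 -m jog '[0.05,0.12,0,0,0,0,-0.5, 0.1,0.28,0,0,0,0,-0.5, 0.15,0.45,0,0,0,0,-0.5, 0.2,0.62,0,0,0,0,-0.5, 0.25,0.77,0,0,0,0,-0.5, 0.27,0.85,0,0,0,0,-0.5, 0.27,0.85,0,0,0,0,-0.5, 0.27,0.85,0,0,0,0,-0.5]'
```

```text
clock: 9.23
tcp_pos: [0.4659, -0.3195, 0.2199]
orientation: [0.004, 0.985, 0.173, 0.003]
wrist_force: [1.0, -1.2, -1.0]
finger_gap: 0.0537
grip_force: 26.1
clock: 9.9
tcp_pos: [0.5178, -0.1467, 0.2135]
orientation: [0.0, 0.985, 0.174, -0.0]
wrist_force: [-0.5, 0.2, -0.3]
finger_gap: 0.0536
grip_force: 26.0
```

```bash
python3 -m jog '[0.04,0.1,0,0,0,0,-0.5, 0.09,0.25,0,0,0,0,-0.5, 0.15,0.4,0,0,0,0,-0.5, 0.2,0.55,0,0,0,0,-0.5, 0.25,0.68,0,0,0,0,-0.5, 0.28,0.76,0,0,0,0,-0.5, 0.28,0.76,0,0,0,0,-0.5, 0.28,0.76,0,0,0,0,-0.5, 0.28,0.76,0,0,0,0,-0.5]'; python3 look.py over2 0.5735 0.005; python3 - <<'E'
from h import *
from scipy.optimize import least_squares
f=np.load("scene_over2.npz"); W=cloud("scene",f["d"]); p=f["p"].astype(int)
r=np.hypot(W[...,0]-.573,W[...,1]-.005)
for lo,hi in((.182,.19),(.19,.2),(.2,.215)):
    m=(r<.04)&(W[...,2]>lo)&(W[...,2]<hi)&(p.mean(-1)>75); q=W[m]
    if len(q)<10: continue
    s=least_squares(lambda c:np.hypot(q[:,0]-c[0],q[:,1]-c[1])-.026,[.573,.005],loss="soft_l1",f_scale=.002); print(lo,len(q),q.mean(0).round(4)," fit",s.x,np.abs(s.fun).mean())
E
```

```text
clock: 10.65
tcp_pos: [0.5737, 0.0029, 0.2136]
orientation: [0.0, 0.985, 0.172, -0.0]
wrist_force: [-0.1, 0.0, -0.5]
finger_gap: 0.0536
grip_force: 26.0
top crop origin 182 146
scene crop origin 195 198
10.75 [0.57365226 0.00275667 0.2138785 ] [-0.3936203   0.95294334 -1.15427775] 0.05386573656801494
0.19 118 [0.5644 0.0205 0.1954]  fit [0.57414568 0.00127809] 0.0005786950295460228
0.2 212 [0.563  0.0168 0.2079]  fit [0.57384598 0.00189568] 0.0006425971394259268
```

View pics/over2.png

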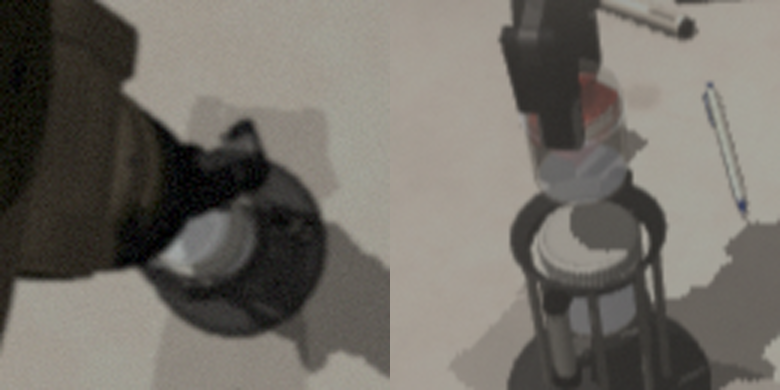

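The open cup hangs upright (right crop, foot at (580,185)) straight above the lid at (590,235). I'll shift 3 mm in +y and lower it onto the lid.

```bash
python3 -m jog '[0,0.015,-0.03,0,0,0,-0.5, 0,0.015,-0.07,0,0,0,-0.5, 0,0.015,-0.11,0,0,0,-0.5, 0,0.015,-0.15,0,0,0,-0.5, 0,0.015,-0.18,0,0,0,-0.5, 0,0.015,-0.205,0,0,0,-0.5, 0,0.015,-0.22,0,0,0,-0.5, 0,0.015,-0.23,0,0,0,-0.5, 0,0.015,-0.23,0,0,0,-0.5, 0,0.015,-0.23,0,0,0,-0.5]'; python3 look.py down2 0.5735 0.005
```

```text
clock: 11.58
tcp_pos: [0.5741, 0.0074, 0.1682]
orientation: [0.0, 0.985, 0.173, 0.0]
wrist_force: [-0.6, 0.2, -0.6]
finger_gap: 0.0535
grip_force: 26.1
top crop origin 182 146
scene crop origin 195 198
11.6833 [0.57428434 0.0073809  0.16842669] [ 0.16159899 -1.1616256  -0.26900204] 0.05350173580203219
```

View pics/down2.png

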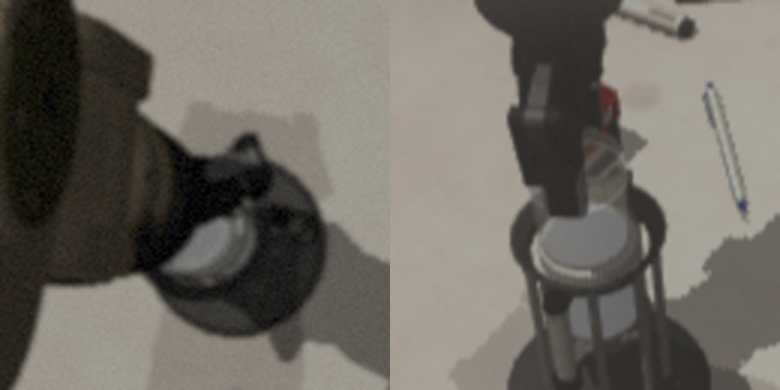

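The open cup's foot sits centred on the lid (right crop, foot ellipse around (585,235) inside the lid edge). Releasing.

```bash
python3 -m jog '[0,0,0,0,0,0,0, 0,0,0,0,0,0,0.4, 0,0,0,0,0,0,0.8, 0,0,0,0,0,0,1, 0,0,0,0,0,0,1, 0,0,0,0,0,0,1, 0,0,0.1,0,0,0,1, 0,0,0.3,0,0,0,1, 0,0,0.5,0,0,0,1, 0,0,0.5,0,0,0,1]' && python3 -m jog '[-0.05,-0.15,0,0,0,0,1, -0.15,-0.3,0,0,0,0,1, -0.25,-0.5,0,0,0,0,1, -0.3,-0.7,0,0,0,0,1, -0.4,-0.85,0,0,0,0,1, -0.45,-1,0,0,0,0,1, -0.45,-1,0,0,0,0,1, -0.45,-1,0,0,0,0,1, -0.45,-1,0,0,0,0,1, -0.45,-1,0,0,0,0,1]'; python3 look.py sunk2 0.5735 0.005
python3 - <<'E'
from h import *
for n in("top","scene"):
    f=np.load(n+"_sunk2.npz"); W=cloud(n,f["d"])
    r=np.hypot(W[...,0]-.5735,W[...,1]-.006)
    for lo,hi in((.06,.125),(.125,.15),(.15,.165),(.165,.175),(.175,.23)):
        q=W[(r<.036)&(W[...,2]>lo)&(W[...,2]<hi)]
        if len(q)>5: print(n,lo,len(q),np.nanmedian(q,axis=0).round(4),q[:,2].max().round(4),cv2.minEnclosingCircle(q[:,:2].astype(np.float32)))
E
```

```text
clock: 12.52
tcp_pos: [0.577, 0.007, 0.2763]
orientation: [0.002, 0.985, 0.173, 0.006]
wrist_force: [1.1, -0.3, 0.7]
finger_gap: 0.0852
grip_force: 0.0
clock: 13.35
tcp_pos: [0.4843, -0.1917, 0.2681]
orientation: [-0.0, 0.985, 0.174, 0.0]
wrist_force: [1.0, 0.7, -0.2]
finger_gap: 0.0854
grip_force: 0.0
top crop origin 182 146
scene crop origin 195 198
13.45 [ 0.48447681 -0.19143372  0.26805224] [0.41883535 0.5291096  0.10960575] 0.0853673548334058
top 0.06 687 [0.5754 0.0104 0.1006] 0.1247 ((0.5772349238395691, 0.011116635985672474), 0.034090157598257065)
top 0.125 314 [0.5745 0.0161 0.1374] 0.15 ((0.5735477805137634, 0.005973524879664183), 0.03602822124958038)
top 0.15 134 [0.5752 0.0086 0.1577] 0.1637 ((0.5743126273155212, 0.00888221524655819), 0.028074005618691444)
scene 0.06 632 [0.5568 0.0211 0.0981] 0.125 ((0.5735346674919128, 0.005992771126329899), 0.036038633435964584)
scene 0.125 583 [0.5771 0.0069 0.1385] 0.15 ((0.573501467704773, 0.006041291169822216), 0.03604508936405182)
scene 0.15 390 [0.5728 0.0114 0.1568] 0.1646 ((0.5730178952217102, 0.006690201349556446), 0.029639549553394318)
```

View pics/sunk2.png

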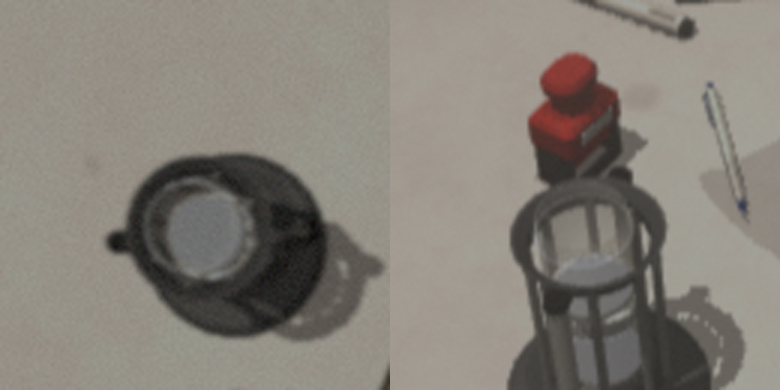

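Both cups have sunk as one straight stack: the open cup's rim is level at z ≈ 0.164, the lid is at ≈ 0.101, and the platform is down about 94 mm. They sit centred in the ring (right crop, (583,220)), and the stamp is untouched. I'll settle briefly, check and hand in.

```bash
python3 -m jog '[0,0,0,0,0,0,1, 0,0,0,0,0,0,1, 0,0,0,0,0,0,1, 0,0,0,0,0,0,1, 0,0,0,0,0,0,1, 0,0,0,0,0,0,1]'; python3 - <<'E'
from h import *
p,d=eyes.read_camera("scene"); W=cloud("scene",d); r=np.hypot(W[...,0]-.5735,W[...,1]-.006)
q=W[(r<.036)&(W[...,2]>.15)&(W[...,2]<.23)]; print(len(q),q[:,2].max(),cv2.minEnclosingCircle(q[:,:2].astype(np.float32)))
print(env.hand_in())
E
```

```text
clock: 13.95
tcp_pos: [0.484, -0.1926, 0.268]
orientation: [0.0, 0.985, 0.173, 0.0]
wrist_force: [-0.2, 0.3, 0.3]
finger_gap: 0.0855
grip_force: 0.0
384 0.165978813555779 ((0.5743142366409302, 0.007596202194690704), 0.02905425615608692)
the job is handed in; nothing more can be done
None
```

The job is handed in at about 14 s: the lidded cup and then the open cup were set on gently and sank together as one straight stack (platform down about 94 mm), the stamp was seen unmoved and the stapler was never approached, though no verdict came back.

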